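# Point out the square mount for the self-timer picture

## Robot

A 6-joint arm with a two-finger parallel gripper is mounted at the origin on the work surface. World frame = base frame: x ahead of the robot, y to its left, z up, the work surface at z = 0. Lengths are in mm, angles in rad, forces in N, time in s.
With the tool pointing down it reaches from about 300 to 750 mm from the base axis. Payload 8.5 kg.
Tool frame: the origin (TCP) lies between the finger pads, 19 mm behind the fingertips; this is the grasp point; z points along the fingers, y is the line along which they close (so a half turn about z gives the same grasp; the last joint's range is limited). The gripper opens to 85 mm and grips with 20 to 120 N. Pads are 22 mm wide; open, the fingers measure 114 mm over their backs; the gripper's body (76 mm by 85 mm) begins 54 mm behind the grasp point. The pads swing forward as they close: fully open they stand 13 mm farther back than shut.
Start: joints at [0.928, 0.381, 1.297, -0, 1.464, -0.215], TCP at [228.168, 500.42, 250.022] pointing down, gripper open.
Joint ranges: [-3.11, 3.11], [-0.89, 2.33], [0.22, 2.48], [-1.42, 4.56], [0.17, 2.85], [-2.88, 2.88]. Speed limits (rad/s): [2.39, 2.39, 3.14, 3.14, 3.14, 3.14].

## Interface

Orientations are given as a unit quaternion [x, y, z, w].
In Python, from plant import ctrl gives the robot as it stands.
- The arm moves only by the tool apply_moves, never from a script. Its argument "moves" is a list that holds one entry, the list of rows, each a list of 5 numbers: the shift along the tool's x, y, z in m, then the turn about the tool's z in rad, then the closure in counts, from 0 (fully open) to 255 (shut). In form: [[[tx, ty, tz, roll, claw], ...]]. A call has 1 to 5 rows; each row shifts and turns the commanded pose from where the row before left it, along the tool's axes as they then stand; what a row does not reach is not made up. A row lasts 1/10 s, in which the tool goes at most 50 mm and 8.59 degrees, less where a joint would pass 70% of its speed; a pose out of reach is approached as far as the arm can. A call with a gripper value outside its range is refused whole. The fingers move at their own pace and stop on an object; "squeeze" is the grip in N (left out, the last holds). Time passes only in rows, so rows that do not move let the fingers close. It gives the time, the measured TCP pose, the force, the opening and the grip force at its end, in the units of the state.
- ctrl.get_obs(): the state, without advancing time (a new reading comes with each control period).
- ctrl.read_camera(name): name is "scene" or "top" or "wrist"; returns a dict with "img" (384x512x3 uint8, red, green, blue), "fx", "fy", "cx", "cy" (pixels), "distortion" ([k1, k2, p1, p2, k3] as OpenCV has them; the pictures are not rectified), "camera_from_world" (4x4, takes a point from world to camera coordinates); the wrist camera has in their place "T_tool_cam" (4x4, takes a point from camera to tool coordinates, whose origin is the TCP and whose axes are the flange's). Camera axes: x right, y down, z forward; pixel columns grow to the right and rows downward; lengths in mm; the calibration is good to about 2 mm. A picture is of the moment at which its call begins: read the wrist's pose just before it. There is no depth.
- ctrl.job_done(): hands the job in; it is judged then, once.
The state is a dict: "time_s": time; "joints": joint angles; "qvel": joint speeds; "joint_torque": joint torques, N m; "tcp_pos": TCP position; "orientation": TCP orientation; "ft_force": force on the tool from outside, world axes, zero at the start; "wrist_torque": the same for the moment, N m; "finger_gap": finger opening in mm; "grasp_force": force on a finger pad.
Only numpy, scipy, OpenCV 4.12 (cv2) and the standard library are available. Lean on these libraries where they do the work, as an engineer would, in place of code of your own. Each camera call takes 0.05 s, during which the arm holds its last target. There are 200 camera calls.

## Task

With closed fingertips press the large self-timer button on the white camera control box fully in and let it go. Then, for the picture, point straight down at the square resin mount in the tray, fingertips one to three centimetres above the middle of its top, stay there at least three seconds and finish while still pointing. Touch neither mounts nor tray, do not press the small button, and leave the other things on the bench where they are.

Things in the scene. Friction and masses are not known exactly. Their poses are not given: they have to be found in the camera images.
- tray: white open specimen tray, 170 x 170 mm, rim 18 mm high, walls and floor 4 mm thick, fixed to the bench; origin under its centre, z up. Holds four resin mounts in a two by two pattern about 76 mm apart, in any order.
- mount_square: polished specimen set in black resin, bright metal patch in the middle of its top; loose, about 40 g, stands in the tray. The one to point at: square, 34 x 34 mm, 22 mm high; origin at the centre of its underside, x and y along its sides
- square_top (a point): point at the centre of the top face of that mount, 26 mm above the bench; z up
- mount_oblong: polished specimen set in black resin, bright metal patch in the middle of its top; loose, about 40 g, stands in the tray. Oblong, 54 (x) x 22 (y) mm, 22 mm high; origin at the centre of its underside
- mount_round: polished specimen set in black resin, bright metal patch in the middle of its top; loose, about 40 g, stands in the tray. Round, 30 mm across, 22 mm high; origin at the centre of its underside
- mount_wide: polished specimen set in black resin, bright metal patch in the middle of its top; loose, about 40 g, stands in the tray. Round and wide, 42 mm across, 16 mm high; origin at the centre of its underside
- panel: white camera control box, 110 (x) x 160 (y) mm, 35 mm high, fixed to the bench; origin under its centre. It carries two grey push buttons in black round collars, 80 mm apart, along y
- timer_top (a point): centre of the top of the large self-timer button (34 mm across, in a 50 mm collar), at the box's +y end, 57 mm above the bench when out, standing 10 mm out of its collar; pressed downward; moves with the button
- timer (a joint): travel of the self-timer button in m: 0 out, 0.006 fully in; its spring needs about 1.5 N to start and 5 N fully in, and returns it
- stop_top (a point): centre of the top of the small stop button (18 mm across, in a 34 mm collar), at the box's -y end, 57 mm above the bench; not to be pressed
- stop (a joint): travel of the small stop button in m: 0 out, 0.006 fully in
- oil: small amber immersion oil bottle, 28 mm across, 65 mm high, loose, standing between tray and box; origin at the centre of its underside
- glasses: pair of black-rimmed spectacles, open, about 130 mm wide (y), 135 mm long (x), 40 mm high, loose, at the far side of the bench; origin on the bench below its middle
- dish: shallow clear glass dish, 80 mm across, 14 mm high, loose, at the far side of the bench; origin at the centre of its underside
Things that resemble listed ones, but are neither listed nor needed, are in the scene too. Of the things that look like the panel, take the one that is farthest to the robot's left at the start.

How it is judged:
By the outcome, as a careful person would: the job done as asked, in the order asked, and still so for the second after the job is handed in, with the robot touching nothing.
It also fails if it takes over 38 s, if anything falls off the work surface, if the arm or the gripper's body presses on something with over 40 N, if the wrist force passes 120 N, or if a joint passes its speed limit or range.

## Working session

There is one attempt and no reset: what is moved stays moved. The work goes in short steps, Python scripts to look and compute and a tool call to move; the robot and the scene stay as the last step left them, time stands still between calls to the robot, and variables do not carry over. Pictures are saved under pics/ and viewed, at most 10 in all, crops included, and the job is handed in when it is done.

Besides the shell and the picture viewer there is one more tool, called after "Call:" in YAML: its name, and indented under it one key for each argument. apply_moves: Moves the arm, as the interface text tells. Its arguments: {"type":"object","properties":{"moves":{"type":"array","items":{"type":"array","items":{"type":"array","items":{"type":"number"}}}},"squeeze":{"type":"number"}},"required":["moves"]}

```bash
mkdir -p pics
cat > h.py <<'E'
import numpy as np,cv2
from plant import ctrl
def px2plane(c,uv,z):
    K=np.array([[c['fx'],0,c['cx']],[0,c['fy'],c['cy']],[0,0,1]])
    n=cv2.undistortPoints(np.array(uv,float).reshape(-1,1,2),K,np.array(c['distortion'],float)).reshape(-1,2)
    T=np.array(c['camera_from_world']);R=T[:3,:3];o=-R.T@T[:3,3]
    d=np.c_[n,np.ones(len(n))]@R
    return o+d*((z-o[2])/d[:,2])[:,None]
E
python3 - <<'E'
from h import *
import pickle
o=ctrl.get_obs();print(o['time_s'],o['tcp_pos'],o['orientation'],o['finger_gap'])
C={n:ctrl.read_camera(n) for n in('top','scene','wrist')}
pickle.dump(C,open('c0.pkl','wb'))
for n in('top','scene'):
    im=cv2.cvtColor(C[n]['img'],cv2.COLOR_RGB2BGR); cv2.imwrite(f'pics/{n}0.png',cv2.resize(im,(768,576)))
    T=np.array(C[n]['camera_from_world']);print(n,-T[:3,:3].T@T[:3,3],T[2,:3])
print(C['wrist']['T_tool_cam'])
E
```

```text
0.0 [228.02194131 500.21396189 249.41495001] [ 2.12273738e-01  9.77209970e-01 -6.70084215e-04 -2.93845486e-04] 85.06324314468449
top [ 357.0914499   -26.86091967 1355.09394012] [ 0.10519643  0.00746743 -0.99442342]
scene [776.46879138 518.82857317 927.39170479] [-0.2573259  -0.49233542 -0.83149817]
[[-4.26730009e-04 -9.52096209e-01 -3.05798343e-01  7.88368712e+01]
 [ 9.99999840e-01 -2.92936630e-04 -4.83410356e-04 -1.87968923e-01]
 [ 3.70673631e-04 -3.05798501e-01  9.52096182e-01 -1.24503774e+02]
 [ 0.00000000e+00  0.00000000e+00  0.00000000e+00  1.00000000e+00]]
```

View pics/top0.png

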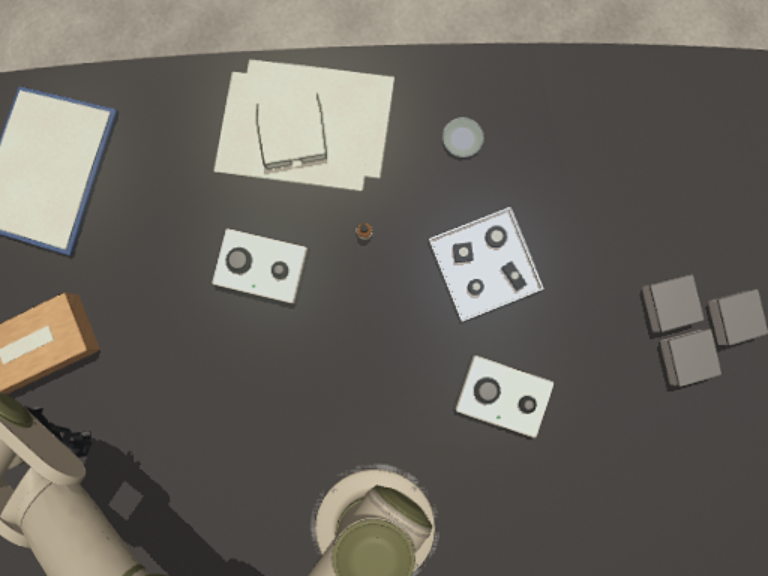

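View pics/scene0.png

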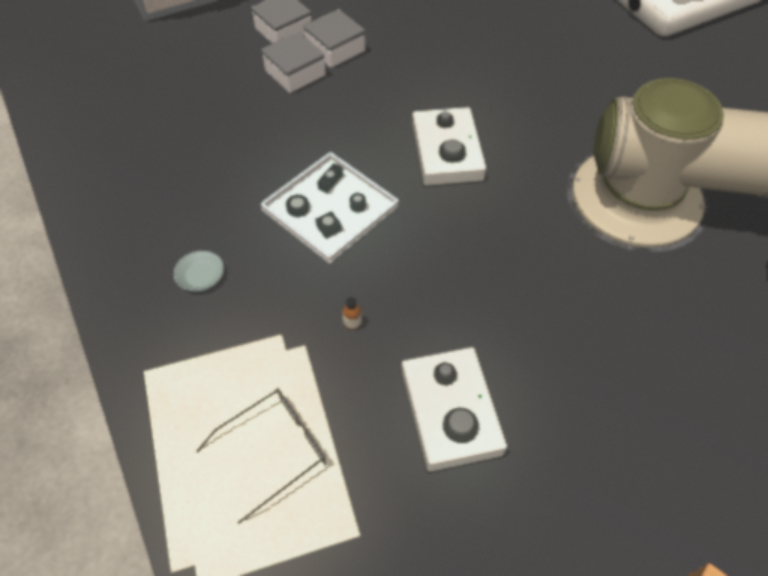

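The top view shows the left panel (the one to use) with its large button at about (238,261) and the small one at (280,270). The square mount is at about (462,253) and the oil bottle at (364,232). The scene view shows the large button at about (461,424) and the square mount at (328,223).

```bash
cat > m.py <<'E'
from h import *
import pickle
C=pickle.load(open('c0.pkl','rb'))
def blob(n,uv,lo,hi,r):
    g=cv2.cvtColor(C[n]['img'],cv2.COLOR_RGB2GRAY)
    u,v=[int(round(a/1.5)) for a in uv]
    g=g[v-r:v+r+1,u-r:u+r+1]
    k,l,s,c=cv2.connectedComponentsWithStats(((g>=lo)&(g<=hi)).astype(np.uint8))
    i=1+np.argmin([np.hypot(*(c[j]-r))-0.05*s[j,4] for j in range(1,k)])
    return c[i]+[u-r,v-r],s[i]
g=cv2.cvtColor(C['top']['img'],cv2.COLOR_RGB2GRAY)
print(g[174,145:175]);print(g[169,295:322])
for name,n,uv,lo,hi,r,z in [('timer','top',(238,261),85,150,9,57),('timer','scene',(461,424),85,150,13,57),('stop','top',(280,270),85,150,6,57),('stop','scene',(445,373),85,150,8,57),
  ('sq dark','top',(462,253),0,110,10,26),('sq patch','top',(463,252),110,255,4,26),('sq patch','scene',(328,222),110,255,4,26),('sq dark','scene',(328,224),0,110,10,26),
  ('oil','top',(364,232),0,0,1,40)]:
    try: c,s=blob(n,uv,lo,hi,r)
    except Exception as e: c=np.array(uv)/1.5;s='manual'
    print(name,n,c.round(1),s,px2plane(C[n],c,z)[0].round(1))
# panel corners top at z=35
print(px2plane(C['top'],np.array([[226,230],[306,247],[294,303],[214,285]])/1.5,35).round(0))
E
python3 m.py
```

```text
[201 219 217 218 224 167  78  71 137 136 136 138 139 140 141 142 144 145
 123  67  76  72  89 174 221 217 216 216 216 216]
[218 218 218 218 219 223 178 115  73  83  79 146 201 198 199 201 181  77
  81  79 143 225 220 219 219 219 219]
timer top [157.9 172.6] [  2   2  12  12 109] [513.4 241.2  57. ]
timer scene [306.9 281.4] [  1   2  24  23 322] [514.2 241.2  57. ]
stop top [184.9 178.5] [ 0  0  8  9 40] [494.5 165.3  57. ]
stop scene [296.7 247.7] [  0   1  16  15 113] [494.2 166.2  57. ]
sq dark top [308.  168.3] [  4   3  13  13 118] [ 515.9 -179.9   26. ]
sq patch top [308.8 167.4] [ 1  0  7  7 36] [ 518.4 -182.1   26. ]
sq patch scene [218.2 146.5] [ 0  0  8  6 40] [ 517.1 -185.6   26. ]
sq dark scene [219.  150.5] [  2   3  17  16 136] [ 520.8 -172.9   26. ]
oil top [242.7 154.7] manual [558.5   3.7  40. ]
[[572. 266.  35.]
 [534. 114.  35.]
 [430. 138.  35.]
 [468. 290.  35.]]
```

Call:
apply_moves:
  moves:
    - [[-0.037,-0.012,0.008,0,255],[-0.037,-0.012,0.008,0,255],[-0.037,-0.012,0.008,0,255],[-0.037,-0.012,0.008,0,255],[-0.037,-0.012,0.008,0,255]]

```text
time_s: 0.65
tcp_pos: [372.5, 367.9, 209.6]
orientation: [0.212, 0.977, -0.0, -0.0]
ft_force: [0.6, 1.1, -0.2]
finger_gap: 12.3
grasp_force: 0.0
```

Call:
apply_moves:
  moves:
    - [[-0.037,-0.012,0.012,0,255],[-0.037,-0.012,0.012,0,255],[-0.037,-0.012,0.012,0,255],[-0.02,-0.006,0.01,0,255],[0,0,0,0,255]]

```text
time_s: 1.15
tcp_pos: [474.6, 274.5, 162.3]
orientation: [0.214, 0.977, -0.001, -0.001]
ft_force: [0.1, 0.3, 0.1]
finger_gap: -0.0
grasp_force: 0.0
```

```bash
cat > st.py <<'E'
from h import *
import sys
from scipy.spatial.transform import Rotation as R
t=np.array([float(a) for a in sys.argv[1:4]])
o=ctrl.get_obs();Q=R.from_quat(o['orientation']).as_matrix()
w=ctrl.read_camera('wrist')
T=np.eye(4);T[:3,:3]=Q;T[:3,3]=o['tcp_pos']
w['camera_from_world']=np.linalg.inv(T@np.array(w['T_tool_cam']))
print(o['time_s'],np.round(o['tcp_pos'],1),o['orientation'].round(3),o['finger_gap'],o['ft_force'].round(1))
print('delta tool',(Q.T@(t-o['tcp_pos'])).round(1))
import pickle;pickle.dump(w,open('w.pkl','wb'))
cv2.imwrite('pics/'+sys.argv[4],cv2.cvtColor(w['img'],cv2.COLOR_RGB2BGR))
E
python3 st.py 513.8 241.2 76 w1.png
```

```text
1.15 [474.6 274.5 162.3] [ 0.214  0.977 -0.001 -0.001] -0.03882811247993149 [0.1 0.3 0.1]
delta tool [-49.7 -13.7  86.3]
```

View pics/w1.png

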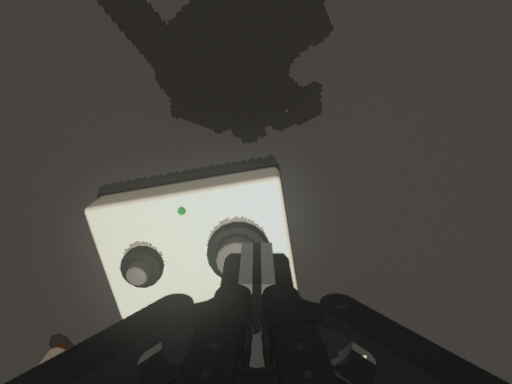

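The wrist view shows the large button top at about (232,258), partly behind the closed fingers, and the small button top at about (136,276). I'll check the small button as a ray and go on to hover.

Call:
apply_moves:
  moves:
    - [[-0.025,-0.007,0.02,0,255],[-0.025,-0.007,0.02,0,255],[0,0,0.02,0,255],[0,0,0.011,0,255],[0,0,0,0,255]]

```text
time_s: 1.7
tcp_pos: [511.8, 243.8, 92.2]
orientation: [0.212, 0.977, -0.0, -0.001]
ft_force: [0.2, -0.2, 0.3]
finger_gap: 0.0
grasp_force: 0.0
```

```bash
python3 - <<'E'
from h import *
import pickle
w=pickle.load(open('w.pkl','rb'))
print(px2plane(w,[[136,276],[232,258]],57).round(1))
E
python3 st.py 513.8 241.2 76 w2.png
```

```text
[[491.9 163.6  57. ]
 [508.3 238.3  57. ]]
1.7 [511.8 243.8  92.2] [ 0.212  0.977 -0.    -0.001] 0.037394367360385004 [ 0.2 -0.2  0.3]
delta tool [-2.9 -1.5 16.2]
```

View pics/w2.png

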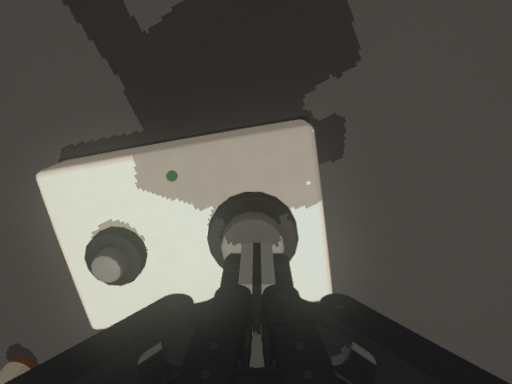

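The fingertips are centred over the large button at about (252,240), well clear of the small one at (106,264).

Call:
apply_moves:
  moves:
    - [[-0.002,-0.001,0.006,0,255],[0,0,0.006,0,255],[0,0,0.004,0,255],[0,0,0.003,0,255],[0,0,0,0,255]]

```text
time_s: 2.25
tcp_pos: [514.3, 241.4, 73.9]
orientation: [0.212, 0.977, -0.0, -0.0]
ft_force: [-1.8, 0.9, 1.4]
finger_gap: -0.3
grasp_force: 1.2
```

Call:
apply_moves:
  moves:
    - [[0,0,0.002,0,255],[0,0,0.001,0,255],[0,0,0,0,255]]

```text
time_s: 2.55
tcp_pos: [514.4, 241.4, 71.1]
orientation: [0.212, 0.977, 0.0, -0.0]
ft_force: [-2.3, 0.0, 4.0]
finger_gap: 0.3
grasp_force: 2.0
```

Call:
apply_moves:
  moves:
    - [[0,0,0.001,0,255],[0,0,0.001,0,255],[0,0,0,0,255]]

```text
time_s: 2.85
tcp_pos: [514.5, 241.4, 69.7]
orientation: [0.212, 0.977, 0.0, 0.0]
ft_force: [-4.1, 0.3, 9.2]
finger_gap: 0.1
grasp_force: 4.8
```

Call:
apply_moves:
  moves:
    - [[0,0,0.001,0,255],[0,0,0.0005,0,255],[0,0,0,0,255],[0,0,0,0,255]]

```text
time_s: 3.25
tcp_pos: [514.5, 241.4, 69.5]
orientation: [0.212, 0.977, 0.0, 0.001]
ft_force: [-7.9, -1.4, 20.6]
finger_gap: 0.4
grasp_force: 10.6
```

The button has bottomed out: force is well past 5 N and z has stopped. Next I release and rise.

Call:
apply_moves:
  moves:
    - [[0,0,-0.01,0,255],[0,0,-0.02,0,255],[0,0,-0.03,0,255],[0,0,-0.03,0,255],[0,0,0,0,255]]

```text
time_s: 3.75
tcp_pos: [516.1, 241.6, 161.1]
orientation: [0.212, 0.977, 0.001, 0.003]
ft_force: [0.3, 0.5, -0.3]
finger_gap: -0.1
grasp_force: 0.0
```

```bash
python3 - <<'E'
from m import *
print()
for n,uv,r in [('top',(463,252),7),('scene',(328,221),8)]:
    c,s=blob(n,uv,120,190 if n=='top' else 255,r);print(n,c,s,px2plane(C[n],c,26).round(1))
E
python3 st.py 517.5 -183 110 w3.png
```

```text
[201 219 217 218 224 167  78  71 137 136 136 138 139 140 141 142 144 145
 123  67  76  72  89 174 221 217 216 216 216 216]
[218 218 218 218 219 223 178 115  73  83  79 146 201 198 199 201 181  77
  81  79 143 225 220 219 219 219 219]
timer top [157.9 172.6] [  2   2  12  12 109] [513.4 241.2  57. ]
timer scene [306.9 281.4] [  1   2  24  23 322] [514.2 241.2  57. ]
stop top [184.9 178.5] [ 0  0  8  9 40] [494.5 165.3  57. ]
stop scene [296.7 247.7] [  0   1  16  15 113] [494.2 166.2  57. ]
sq dark top [308.  168.3] [  4   3  13  13 118] [ 515.9 -179.9   26. ]
sq patch top [308.8 167.4] [ 1  0  7  7 36] [ 518.4 -182.1   26. ]
sq patch scene [218.2 146.5] [ 0  0  8  6 40] [ 517.1 -185.6   26. ]
sq dark scene [219.  150.5] [  2   3  17  16 136] [ 520.8 -172.9   26. ]
oil top [242.7 154.7] manual [558.5   3.7  40. ]
[[572. 266.  35.]
 [534. 114.  35.]
 [430. 138.  35.]
 [468. 290.  35.]]

top [310.5 169.5] [8 8 2 2 2] [[ 512.2 -186.8   26. ]]
scene [219.39259259 143.17037037] [  0   0  17  12 135] [[ 509.8 -194.2   26. ]]
3.75 [516.1 241.6 161.1] [0.212 0.977 0.001 0.003] -0.06423158122555751 [ 0.3  0.5 -0.3]
delta tool [-177.  -386.    50.5]
```

Call:
apply_moves:
  moves:
    - [[-0.02,-0.039,0,0,255],[-0.02,-0.039,0,0,255],[-0.02,-0.039,0,0,255],[-0.02,-0.039,0,0,255],[-0.02,-0.039,0,0,255]]

```text
time_s: 4.3
tcp_pos: [523.9, 20.6, 156.2]
orientation: [0.212, 0.977, -0.0, -0.001]
ft_force: [0.1, 0.3, -0.6]
finger_gap: 0.3
grasp_force: 0.0
```

Call:
apply_moves:
  moves:
    - [[-0.02,-0.039,0,0,255],[-0.02,-0.039,0,0,255],[-0.02,-0.039,0,0,255],[-0.02,-0.039,0,0,255],[-0.02,-0.035,0,0,255]]

```text
time_s: 4.8
tcp_pos: [535.6, -194.9, 156.0]
orientation: [0.213, 0.977, 0.0, -0.001]
ft_force: [1.2, 0.1, -0.3]
finger_gap: -0.1
grasp_force: 0.0
```

Call:
apply_moves:
  moves:
    - [[0,0,0,0,255],[0,0,0,0,255],[0,0,0,0,255]]

```text
time_s: 5.1
tcp_pos: [536.0, -191.8, 156.7]
orientation: [0.212, 0.977, 0.0, -0.001]
ft_force: [-0.5, -0.5, -0.3]
finger_gap: 0.6
grasp_force: 0.0
```

```bash
python3 st.py 517.5 -183 110 w4.png
```

```text
5.1 [ 536.  -191.8  156.7] [ 0.212  0.977  0.    -0.001] 0.5728093801372949 [-0.5 -0.5 -0.3]
delta tool [20.4  0.4 46.8]
```

View pics/w4.png

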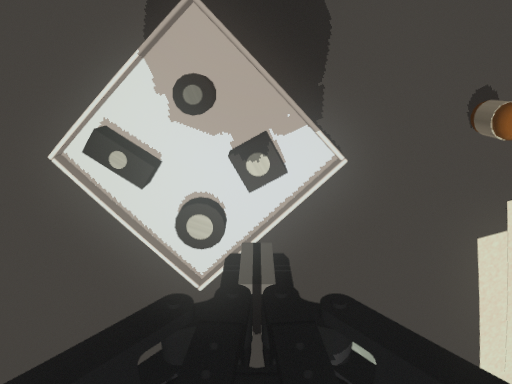

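The square mount's patch is at about (258,164), the oblong's at (118,159), the round one's at (193,94) and the wide one's at (200,226).

Run:
```python
from h import *
import pickle
from scipy.spatial.transform import Rotation as R
w=pickle.load(open('w.pkl','rb'))
p=px2plane(w,[[258,164],[266,131],[287,166],[193,94]],26);print(p.round(1))
print(px2plane(w,[[200,226]],20).round(1))
Q=R.from_quat([.2123,.9772,0,0]).as_matrix()
print(Q.T@(np.r_[517.7,-183.5,65]-[536,-191.8,156.7]), Q.T@(p[0]*[1,1,0]+[0,0,65]-[536,-191.8,156.7]))
```

```text
[[ 517.9 -182.6   26. ]
 [ 497.7 -166.9   26. ]
 [ 528.5 -163.2   26. ]
 [ 451.6 -203.8   26. ]]
[[ 546.9 -248.1   20. ]]
[ 2.00942354e+01 -4.12772971e-02  9.17000000e+01] [20.24765132  0.88099294 91.7       ]
```

All three views agree on (517.8, -183). The target TCP height is 65 mm, which puts the tips 20 mm above the mount.

Call:
apply_moves:
  moves:
    - [[0.01,0,0.01,0,255],[0.01,0,0.02,0,255],[0,0,0.02,0,255],[0,0,0.02,0,255],[0,0,0.015,0,255]]

```text
time_s: 5.65
tcp_pos: [517.8, -183.1, 71.5]
orientation: [0.211, 0.977, 0.0, -0.001]
ft_force: [0.1, 0.2, 1.2]
finger_gap: 0.1
grasp_force: 0.0
```

Call:
apply_moves:
  moves:
    - [[0,0,0.005,0,255],[0,0,0,0,255],[0,0,0,0,255],[0,0,0,0,255]]

```text
time_s: 6.05
tcp_pos: [518.5, -184.6, 68.4]
orientation: [0.212, 0.977, -0.0, 0.001]
ft_force: [-0.1, 1.0, 0.6]
finger_gap: -0.3
grasp_force: 0.0
```

```bash
python3 st.py 517.8 -183 65 w5.png
python3 - <<'E'
from h import *
a=ctrl.read_camera('scene');im=cv2.cvtColor(a['img'],cv2.COLOR_RGB2BGR);t=cv2.cvtColor(ctrl.read_camera('top')['img'],cv2.COLOR_RGB2BGR)
cv2.imwrite('pics/s5.png',np.hstack([cv2.resize(im[60:260,120:360],(480,400)),cv2.resize(t[100:260,240:420],(320,284)).copy() if 0 else cv2.resize(t[90:290,230:390],(320,400))]))
E
```

```text
6.05 [ 518.5 -184.6   68.4] [ 0.212  0.977 -0.     0.001] -0.31922649172330886 [-0.1  1.   0.6]
delta tool [1.3 1.2 3.4]
```

View pics/w5.png

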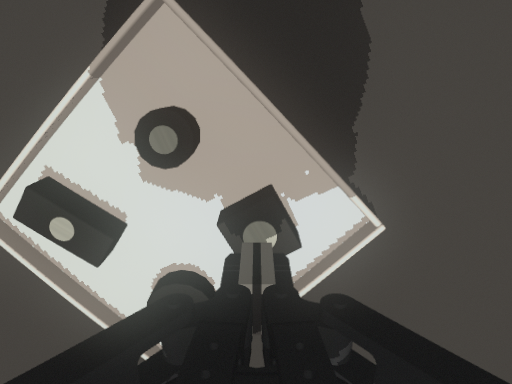

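View pics/s5.png

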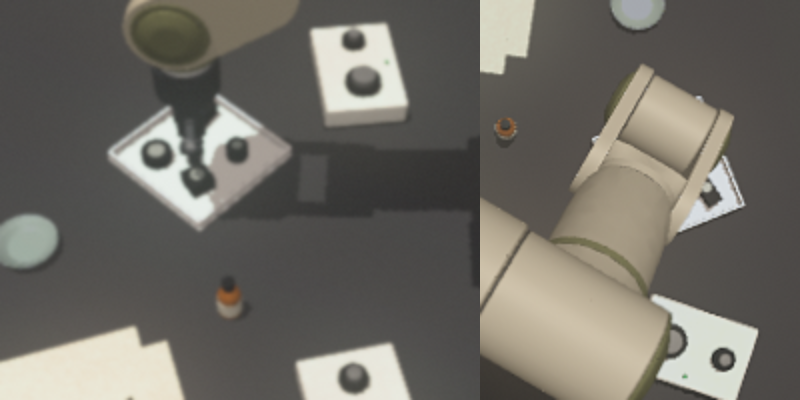

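In the wrist view the patch, at (260,236), sits right at the fingertips (256,245). In the scene view the tips are above the square mount and nothing has been disturbed. A small correction, then I hold.

Call:
apply_moves:
  moves:
    - [[0.001,0.001,0.002,0,255],[0,0,0,0,255],[0,0,0,0,255],[0,0,0,0,255],[0,0,0,0,255]]

```text
time_s: 6.7
tcp_pos: [517.6, -183.3, 65.5]
orientation: [0.212, 0.977, -0.0, 0.0]
ft_force: [0.4, -1.3, 0.6]
finger_gap: -0.4
grasp_force: 0.0
```

Call:
apply_moves:
  moves:
    - [[0,0,0,0,255],[0,0,0,0,255],[0,0,0,0,255],[0,0,0,0,255],[0,0,0,0,255]]

```text
time_s: 7.2
tcp_pos: [517.6, -183.3, 65.5]
orientation: [0.212, 0.977, 0.0, -0.0]
ft_force: [-0.2, 0.2, -0.2]
finger_gap: 0.3
grasp_force: 0.0
```

Call:
apply_moves:
  moves:
    - [[0,0,0,0,255],[0,0,0,0,255],[0,0,0,0,255],[0,0,0,0,255],[0,0,0,0,255]]

```text
time_s: 7.7
tcp_pos: [517.6, -183.3, 65.5]
orientation: [0.212, 0.977, 0.0, -0.0]
ft_force: [-0.3, -0.5, -0.3]
finger_gap: 0.3
grasp_force: 0.0
```

Call:
apply_moves:
  moves:
    - [[0,0,0,0,255],[0,0,0,0,255],[0,0,0,0,255],[0,0,0,0,255],[0,0,0,0,255]]

```text
time_s: 8.2
tcp_pos: [517.6, -183.3, 65.5]
orientation: [0.212, 0.977, -0.0, 0.0]
ft_force: [-0.0, -0.2, 0.4]
finger_gap: 0.0
grasp_force: 0.0
```

Call:
apply_moves:
  moves:
    - [[0,0,0,0,255],[0,0,0,0,255],[0,0,0,0,255],[0,0,0,0,255],[0,0,0,0,255]]

```text
time_s: 8.7
tcp_pos: [517.6, -183.3, 65.5]
orientation: [0.212, 0.977, 0.0, -0.0]
ft_force: [-0.9, -0.1, -0.1]
finger_gap: 0.2
grasp_force: 0.0
```

Call:
apply_moves:
  moves:
    - [[0,0,0,0,255],[0,0,0,0,255],[0,0,0,0,255],[0,0,0,0,255],[0,0,0,0,255]]

```text
time_s: 9.2
tcp_pos: [517.6, -183.3, 65.5]
orientation: [0.212, 0.977, -0.0, -0.0]
ft_force: [0.4, 0.9, 0.1]
finger_gap: -0.1
grasp_force: 0.0
```

Call:
apply_moves:
  moves:
    - [[0,0,0,0,255],[0,0,0,0,255],[0,0,0,0,255],[0,0,0,0,255],[0,0,0,0,255]]

```text
time_s: 9.7
tcp_pos: [517.6, -183.3, 65.5]
orientation: [0.212, 0.977, 0.0, -0.0]
ft_force: [-0.2, 0.7, -0.2]
finger_gap: 0.0
grasp_force: 0.0
```

Call:
apply_moves:
  moves:
    - [[0,0,0,0,255],[0,0,0,0,255],[0,0,0,0,255],[0,0,0,0,255],[0,0,0,0,255]]

```text
time_s: 10.2
tcp_pos: [517.6, -183.3, 65.5]
orientation: [0.212, 0.977, 0.0, -0.0]
ft_force: [-0.6, -0.5, -0.0]
finger_gap: 0.4
grasp_force: 0.0
```

```bash
python3 -c "
from plant import ctrl
o=ctrl.get_obs();print(o['time_s'],o['tcp_pos'],o['ft_force']);print(ctrl.job_done())"
```

```text
10.2 [ 517.58998584 -183.26877052   65.5071459 ] [-0.63227285 -0.45228703 -0.02876997]
the job is handed in; nothing more can be done
None
```

I pressed the self-timer button to its stop (about 20 N) and released it, then held the closed fingertips about 20 mm above the centre of the square mount for over 3.5 s and handed the job in at 10.2 s, still pointing.

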